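Draw the red screwdriver and hang it on the tool rail

ROBOT

A 7-joint arm with a two-finger parallel gripper is mounted at the origin on the work surface. World frame = base frame: x ahead of the robot, y to its left, z up, the work surface at z = 0. Lengths are in m, angles in rad, forces in N, time in s.
With the tool pointing down it reaches from about 0.4 to 0.875 m from the base axis. Payload 19.3 kg.
Tool frame: the origin (TCP) lies on the centre line of the jaws, within the pads' length; the fingertips stand 14 mm ahead of it and the grasp point (between the pads) lies 5 mm behind it; z points along the fingers, y is the line along which they close (so a half turn about z gives the same grasp; the last joint's range is limited). The gripper opens to 85 mm and grips with 20 to 120 N. Pads are 22 mm wide; open, the fingers measure 114 mm over their backs; the gripper's body (76 mm by 85 mm) begins 54 mm behind the grasp point. The pads swing forward as they close: fully open they stand 13 mm farther back than shut.
Start: joints at [-1.308, 0.521, -0.036, 1.599, 0.021, 1.021, -0.113], TCP at [0.204, 0.591, 0.245] pointing down, gripper open.
Joint ranges: [-2.91, 2.91], [-0.3, 2.13], [-1.5, 1.42], [0.17, 2.43], [-1.26, 4.41], [0.16, 1.93], [-2.52, 2.52]. Speed limits (rad/s): [1.89, 1.89, 2.39, 2.39, 3.01, 3.01, 3.01].

INTERFACE

Orientations are given as [roll, pitch, yaw] about the fixed x, y, z axes, in that order (R = Rz(yaw) Ry(pitch) Rx(roll)).
In Python, from workcell import bot, grab_frame, regions_of gives the robot as it stands. The module is installed in compiled form; this text tells all that it offers.
- The arm moves only by the tool play_rows, never from a script. Its argument "plan" is a list of rows, each a list of 3 entries, a list of its own where there are three numbers: the shift along the tool's x, y, z in units of 2.5 cm (1.0 is 2.5 cm), then the turn, a rotation vector about the tool's x, y, z in units of 0.15 rad (1.0 is 0.15 rad), then the closure, from -1 (fully open) to 1 (shut). In form: [[[tx, ty, tz], [rx, ry, rz], jaw], ...]. A call has 1 to 20 rows; each row shifts and turns the commanded pose from where the row before left it, along the tool's axes as they then stand; what a row does not reach is not made up. A row lasts 1/8 s, in which the tool goes at most 62.5 mm and 10.7 degrees, less where a joint would pass 70% of its speed; a pose out of reach is approached as far as the arm can. A call with a number of a shift or a turn outside -1 to 1 is refused whole. A call with a gripper value outside its range is refused whole. The fingers move at their own pace and stop on an object; "newtons" is the grip in N (left out, the last holds). Time passes only in rows, so rows that do not move let the fingers close. It gives the time, the measured TCP pose, the force, the opening and the grip force at its end, in the units of the state.
- bot.observe(): the state, without advancing time (a new reading comes with each control period).
- grab_frame(name): name is "scene" or "top"; returns a dict with "pixels" (400x640x3 uint8, red, green, blue), "depth" (400x640 float32, m along the optical axis (not along the pixel's ray), 0 where there is no reading), "camera_matrix" (3x3 intrinsics, pixels), "distortion" ([k1, k2, p1, p2, k3] as OpenCV has them; the pictures are not rectified), "R" (3x3) and "t" (3): a world point X has camera coordinates R X + t. Camera axes: x right, y down, z forward; pixel columns grow to the right and rows downward; lengths in m; the calibration is good to about 2 mm. A picture is of the moment at which its call begins.
- bot.job_done(): hands the job in; it is judged then, once.
Trained networks look in the newest picture that a camera, given by its name, has taken for a name from the list of things; names that differ only in an ending like _2 or _b are one class to them, and where a whole thing is asked for, a point or a joint stands for the part that bears it (a point fixed in the world has none). Each returns a list of dicts, best first, with "p" (0 to 1); they miss things now and then, are a little off and sometimes report something else, mostly with a low value. They report only what shows in the picture. A call takes as long as a camera call. They do not tell look-alikes from the thing itself.
- regions_of(thing, camera): "mask" (400x640 bool, what is visible of it) and "box" ([left, top, right, bottom] in pixels, round what is visible of it).
The state is a dict: "clock": time; "qpos": joint angles; "qd": joint speeds; "joint_efforts": joint torques, N m; "position": TCP position; "tool_rot": TCP orientation; "force": force on the tool from outside, world axes, zero at the start; "moment": the same for the moment, N m; "grip_width": finger opening in m; "finger_force": force on a finger pad.
Only numpy, scipy, OpenCV 4.12 (cv2) and the standard library are available. Lean on these libraries where they do the work, as an engineer would, in place of code of your own. Each camera call takes 0.05 s, during which the arm holds its last target. There are 200 camera calls.

TASK

Pull the red-handled screwdriver straight up out of the wooden block, against the light spring catch that holds its shaft, and hang it upright on the low tool rail in the free notch, the one with the red mark behind it: shaft well back in the notch, underside of the handle resting on the bar. Let go and leave it hanging still; do not disturb the other screwdrivers, the punch and depth gauge on the rail, the hinge or the glass jar.

Things in the scene. Friction and masses are not known exactly. Their poses are not given: they have to be found in the camera images.
- block: fixed wooden block 70 (x) by 210 (y) by 82 mm high; origin: centre of its underside. Four 16 mm square slots in its top, at y = -75, -25, 25, 75 mm, each hold a screwdriver upright (which is where varies), its handle resting on the top. In each slot two spring balls close over a bead on the shaft: drawing takes about 10 N upward over the first 12 mm, then it comes freely.
- red: red-handled round screwdriver, 110 g. Origin: centre of the flat underside of the handle (shoulder); z up along the handle. Handle 85 mm long above the origin: 30 mm diameter at the foot, 24 mm waist 22 mm up, 29 mm from 35 to 75 mm up, 22 mm at the top. Shaft 8 mm diameter, down to 75 mm below the origin, with a 13 mm bead 31 to 43 mm below it.
- red_tip (a point): tip of the red screwdriver's shaft, 75 mm below its shoulder
- rail: fixed tool rail; origin on the table. Aluminium bar, top 110 mm high, 10 mm thick, 196 mm long (y), x = -35 (front) to 45 mm, with three 16 mm wide notches open to the front (-x) at y = -60, 0, 60 mm, closed at x = 8 mm. Below it end posts, a back panel (x = 30 to 38) and a base board x = -40 to 50 mm, 10 mm thick. Above the bar only the hung tools.
- mark: fixed red plate 20 (x) by 34 by 2 mm thick, on top of the bar behind the free notch (which one varies). Origin: not on the plate but at the centre at which a tool hangs in that notch, at the height of the bar's top (x = 0 in the rail's frame); the plate is centred 34 mm behind (+x) the origin. Axes as the rail's.
- yellow: yellow-handled screwdriver standing in another slot of the block, same size as the red one; origin at the centre of the handle's underside. Leave it alone.
- green: green-handled screwdriver standing in another slot of the block, same size as the red one; origin at the centre of the handle's underside. Leave it alone.
- black: black-handled screwdriver standing in another slot of the block, same size as the red one; origin at the centre of the handle's underside. Leave it alone.
- punch: silver centre punch hung in one of the other notches; 26 mm collar resting on the bar, 60 mm high above it and 70 mm below. Origin: centre of the collar's underside. Leave it alone.
- gauge: blue plastic depth gauge hung in one of the other notches; head 22 by 50 (y) by 16 mm resting on the bar, a knob and pin to 50 mm above it, rod 72 mm below. Origin: centre of the head's underside. Leave it alone.
- hinge: steel mortise hinge lying open on the table, 106 (x) by 74 by 10 mm. Origin: centre of its underside. Leave it alone.
- jar: small glass jar with a clip latch lid, 72 mm diameter, 91 mm high. Origin: centre of its underside. Leave it alone.
Mind the look-alikes: they are no part of the job. Of the things that look like the red, the smaller one is meant. Of the things that look like the block, the larger one is meant.

How it is judged:
By the outcome, as a careful person would: the job done as asked, in the order asked, and still so for the second after the job is handed in, with the robot touching nothing.
It also fails if it takes over 43 s, if anything falls off the work surface, if the arm or the gripper's body presses on something with over 40 N, if the wrist force passes 120 N, or if a joint passes its speed limit or range.

## Working session

There is one attempt and no reset: what is moved stays moved. The work goes in short steps, Python scripts to look and compute and a tool call to move; the robot and the scene stay as the last step left them, time stands still between calls to the robot, and variables do not carry over. Pictures are saved under pics/ and viewed, at most 10 in all, crops included, and the job is handed in when it is done.

Besides the shell and the picture viewer there is one more tool, called after "Emit:" by a JSON object that holds its "op" and its "data", one argument or row to a line. play_rows: Moves the arm, as the interface text tells. Its arguments: {"type":"object","properties":{"plan":{"type":"array"},"newtons":{"type":"number"}},"required":["plan"]}

```bash
mkdir -p pics; cat > h.py <<'E'
import numpy as np, cv2
from workcell import bot, grab_frame, regions_of
def pts(f,mask):
    v,u=np.nonzero(mask&(f["depth"]>0)); d=f["depth"][v,u]
    n=cv2.undistortPoints(np.stack([u,v],1).astype(np.float32)[:,None],f["camera_matrix"],f["distortion"])[:,0]
    c=np.c_[n*d[:,None],d]
    return (c-f["t"])@f["R"]
def save(f,n): cv2.imwrite("pics/"+n,f["pixels"][:,:,::-1])
E
python3 - <<'E'
from h import *
for c in("scene","top"):
    f=grab_frame(c); save(f,c+"0.png")
    print(c, (-f["R"].T@f["t"]).round(3))
    for n in "red block rail mark yellow green black punch gauge hinge jar".split():
        for r in regions_of(n,c)[:3]:
            P=pts(f,r["mask"])
            print(n,round(r["p"],2),np.array(r["box"]).astype(int),r["mask"].sum(), np.percentile(P,[3,50,97],axis=0).round(3).tolist() if len(P) else None)
print(bot.observe())
E
```

```text
scene [1.085 0.434 0.74 ]
red 0.63 [208 103 226 164] 561 [[0.564, -0.45, 0.025], [0.58, -0.432, 0.148], [0.593, -0.425, 0.204]]
red 0.61 [238 129 248 156] 215 [[0.554, -0.351, 0.086], [0.568, -0.339, 0.139], [0.574, -0.333, 0.166]]
block 0.97 [302 142 338 190] 1097 [[0.368, -0.285, 0.001], [0.418, -0.196, 0.051], [0.452, -0.142, 0.059]]
block 0.86 [234 153 292 221] 1899 [[0.56, -0.369, 0.003], [0.601, -0.214, 0.056], [0.625, -0.165, 0.083]]
rail 0.58 [372 248 484 339] 5695 [[0.537, 0.19, 0.006], [0.598, 0.287, 0.082], [0.643, 0.368, 0.111]]
mark 0.69 [392 270 409 280] 148 [[0.617, 0.21, 0.109], [0.628, 0.224, 0.111], [0.64, 0.24, 0.113]]
yellow 0.69 [245 135 259 168] 247 [[0.56, -0.304, 0.089], [0.577, -0.29, 0.142], [0.583, -0.284, 0.167]]
green 0.81 [258 145 266 179] 275 [[0.571, -0.256, 0.082], [0.585, -0.241, 0.134], [0.592, -0.235, 0.166]]
punch 0.73 [459 257 475 290] 270 [[0.552, 0.317, 0.112], [0.56, 0.327, 0.134], [0.567, 0.336, 0.17]]
gauge 0.9 [418 259 447 281] 383 [[0.564, 0.249, 0.114], [0.581, 0.271, 0.126], [0.591, 0.291, 0.153]]
hinge 0.93 [337 213 384 244] 852 [[0.438
[... 1770 characters left out ...]
s': array([-1.30819698,  0.52142181, -0.03633126,  1.59949822,  0.02119622,
        1.02107931, -0.11280628]), 'qd': array([-1.30371542e-03,  1.26302464e-03,  1.14949683e-03, -1.60999257e-05,
        1.51464556e-03,  1.57679727e-03, -3.60619489e-04]), 'joint_efforts': array([ 4.93972293e-04, -9.26842475e+01,  1.97942846e+00, -3.70254779e+01,
        1.82773982e-02,  1.97813177e-03,  4.98691418e-05]), 'position': array([0.20418484, 0.59070283, 0.24527747]), 'tool_rot': array([-3.14156910e+00, -1.87357197e-05,  2.80876920e+00]), 'force': array([0.9702652 , 0.34012697, 0.44717874]), 'moment': array([-0.05521276, -0.01790977, -0.01147946]), 'finger_force': 0.0, 'grip_width': 0.08522111026679298}
```

```bash
python3 - <<'E'
import cv2,numpy as np
a=cv2.imread("pics/scene0.png")[90:230,195:345]; b=cv2.imread("pics/top0.png")[170:300,330:500]
c=cv2.imread("pics/scene0.png")[235:345,360:490]; d=cv2.imread("pics/top0.png")[165:255,145:250]
r=lambda i:cv2.resize(i,(400,300),interpolation=cv2.INTER_CUBIC)
cv2.imwrite("pics/m.png",np.vstack([np.hstack([r(a),r(b)]),np.hstack([r(c),r(d)])]))
E
```

```text
(no output)
```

View pics/m.png

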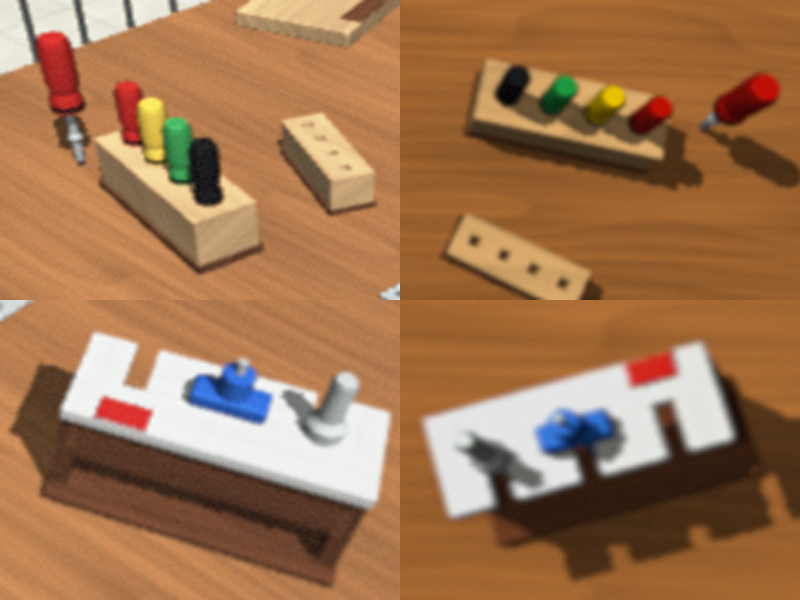

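View pics/scene0.png

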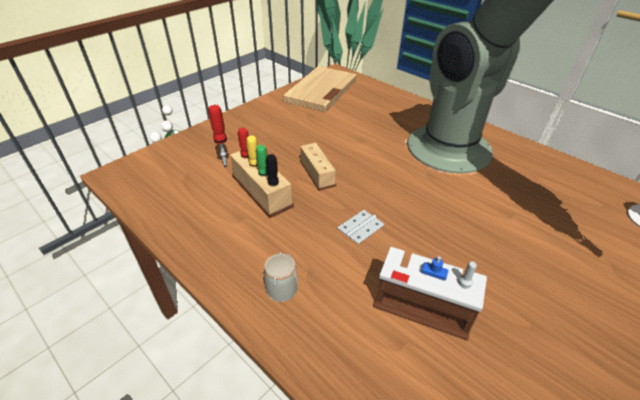

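Two red-handled candidates: the big tool at scene (217,125), 0.206 m tall and standing apart from the block, and the smaller one at scene (243,142), in the end slot of the larger block, with its top at 0.167 = 82+85 mm. The enlarged crop confirms that the smaller one is meant. The free notch, with the red mark, is at scene (405,258).

```bash
cat > fit.py <<'E'
from h import *
from scipy.optimize import least_squares
def fit(P,w,h,th0,z0):
    rc=cv2.minAreaRect((P[:,:2]*1000).astype(np.float32))
    return rc
def handle(P,zs,r=.0145):
    Q=P[(P[:,2]>zs+.035)&(P[:,2]<zs+.075)]
    s=least_squares(lambda c:np.hypot(*(Q[:,:2]-c).T)-r,Q[:,:2].mean(0),loss="soft_l1",f_scale=.001)
    return s.x.round(4),len(Q),round(float(np.sqrt(np.mean(s.fun**2))),4)
E
python3 - <<'E'
from fit import *
for c in("scene","top"):
    f=grab_frame(c)
    allP=pts(f,np.ones((400,640),bool))
    T={}
    for n in "red yellow green black".split():
        for r in regions_of(n,c)[:3]:
            P=pts(f,r["mask"]); 
            if -.38<np.median(P[:,1])<-.17 and r["p"]>.3: print(c,n,handle(P,.082))
    for nm,z,lo,hi in(("rail",.11,(.5,.16),(.68,.39)),("block",.082,(.49,-.40),(.66,-.14))):
        m=(abs(allP[:,2]-z)<.004)&(allP[:,:2]>lo).all(1)&(allP[:,:2]<hi).all(1)
        P=allP[m]; 
        if nm=="rail" or 1:
            # keep largest blob
            g=np.zeros((400,640),np.uint8)
        (cx,cy),(w,h),a=cv2.minAreaRect((P[:,:2]*1000).astype(np.float32))
        print(c,nm,m.sum(),round(cx,1),round(cy,1),round(w,1),round(h,1),round(a,2),"z",np.median(P[:,2]).round(4))
        np.save(f"{nm}_{c}.npy",P)
    # mark: red pixels
    p=f["pixels"].astype(int); red=(p[...,0]>130)&(p[...,1]<70)&(p[...,2]<70)
    P=pts(f,red); P=P[(P[:,1]>.15)&(abs(P[:,2]-.112)<.006)]
    print(c,"mark",len(P),P.mean(0).round(4), cv2.minAreaRect((P[:,:2]*1000).astype(np.float32)))
E
```

```text
scene red (array([ 0.5759, -0.3283]), 119, 0.0056)
scene yellow (array([ 0.5682, -0.2993]), 120, 0.0052)
scene green (array([ 0.5769, -0.2501]), 127, 0.005)
scene black (array([ 0.5859, -0.2011]), 144, 0.0011)
scene rail 2643 579.5 271.1 83.8 196.6 20.65 z 0.1093
scene block 674 573.8 -273.6 213.4 71.5 80.33 z 0.081
scene mark 93 [0.6281 0.2242 0.1111] ((627.6535034179688, 223.90135192871094), (16.260089874267578, 29.30173110961914), 19.427724838256836)
top red (array([ 0.5585, -0.3489]), 72, 0.0006)
top yellow (array([ 0.5679, -0.2988]), 57, 0.0006)
top green (array([ 0.5766, -0.2513]), 41, 0.0008)
top black (array([ 0.5867, -0.2016]), 48, 0.0005)
top rail 1670 579.3 271.2 82.7 197.5 20.75 z 0.1093
top block 1245 571.9 -275.1 210.6 71.8 79.22 z 0.081
top mark 63 [0.6282 0.2237 0.1113] ((628.9049072265625, 224.32879638671875), (17.160911560058594, 26.585922241210938), 24.357759475708008)
```

```bash
cat > plan.py <<'E'
import numpy as np
from scipy.spatial.transform import Rotation as Ro
def down(yaw): return Ro.from_euler("xyz",[np.pi,0,yaw])
def plan(p0,yaw0,p1,yaw1,n,jaw):
    """yaw in deg; straight line in n rows; returns rows, end pose"""
    p=np.array(p0,float); y=np.radians(yaw0); y1=np.radians(yaw1); rows=[]
    for i in range(n):
        t=(np.array(p1)-p)/(n-i)
        d=np.round(down(y).inv().apply(t)/.025,2); r=round(-(y1-y)/(n-i)/.15,2)
        assert abs(d).max()<=1 and abs(r)<=1,(d,r)
        rows.append([(d+0.).tolist(),[0,0,r],jaw]); p=p+down(y).apply(d*.025); y-=r*.15
    print(str(rows).replace(" ","")); print("#",p.round(4),np.degrees(y).round(2)); return p,np.degrees(y)
E
python3 - <<'E'
from plan import *
from workcell import bot
s=bot.observe();
a=plan(s["position"],np.degrees(s["tool_rot"][2]),[.50,.18,.30],120,20,-1)
plan(*a,[.559,-.3485,.25],79.3,20,-1)
E
```

```text
Traceback (most recent call last):
  File "plan.py", line 10, in plan
    assert abs(d).max()<=1 and abs(r)<=1,(d,r)
           ^^^^^^^^^^^^^^^^^^^^^^^^^^^^^
AssertionError: (array([-1.01, -0.11, -0.11]), np.float64(0.24))
```

```bash
python3 - <<'E'
from plan import *
from workcell import bot
s=bot.observe();
a=plan(s["position"],np.degrees(s["tool_rot"][2]),[.50,.23,.30],120,20,-1)
a=plan(*a,[.56,-.10,.30],90,16,-1)
plan(*a,[.559,-.3485,.24],79.3,12,-1)
E
```

```text
[[[-0.79,-0.49,-0.11],[0,0,np.float64(0.24)],-1],[[-0.81,-0.46,-0.11],[0,0,np.float64(0.24)],-1],[[-0.83,-0.43,-0.11],[0,0,np.float64(0.24)],-1],[[-0.84,-0.4,-0.11],[0,0,np.float64(0.24)],-1],[[-0.86,-0.37,-0.11],[0,0,np.float64(0.24)],-1],[[-0.87,-0.34,-0.11],[0,0,np.float64(0.24)],-1],[[-0.88,-0.31,-0.11],[0,0,np.float64(0.24)],-1],[[-0.89,-0.27,-0.11],[0,0,np.float64(0.24)],-1],[[-0.9,-0.24,-0.11],[0,0,np.float64(0.24)],-1],[[-0.91,-0.21,-0.11],[0,0,np.float64(0.24)],-1],[[-0.92,-0.18,-0.11],[0,0,np.float64(0.24)],-1],[[-0.92,-0.14,-0.11],[0,0,np.float64(0.24)],-1],[[-0.93,-0.11,-0.11],[0,0,np.float64(0.24)],-1],[[-0.93,-0.08,-0.11],[0,0,np.float64(0.23)],-1],[[-0.93,-0.04,-0.11],[0,0,np.float64(0.24)],-1],[[-0.93,-0.01,-0.11],[0,0,np.float64(0.23)],-1],[[-0.93,0.02,-0.11],[0,0,np.float64(0.24)],-1],[[-0.93,0.05,-0.11],[0,0,np.float64(0.23)],-1],[[-0.93,0.09,-0.1],[0,0,np.float64(0.24)],-1],[[-0.93,0.12,-0.11],[0,0,np.float64(0.23)],-1]]
# [0.5    0.2301 0.3   ] 120.02
[[[-0.79,-0.28,0.0],[0,0,np.float64(0.22)],-1],[[-0.8,-0.26,0.0],[0,0,np.float64(0.22)],-1],[[-0.81,-0.23,0.0],[0
[... 516 characters left out ...]
.21)],-1],[[-0.83,0.1,0.0],[0,0,np.float64(0.22)],-1],[[-0.83,0.12,0.0],[0,0,np.float64(0.21)],-1]]
# [ 0.56   -0.0999  0.3   ] 90.02
[[[-0.83,0.0,0.2],[0,0,np.float64(0.1)],-1],[[-0.83,0.01,0.2],[0,0,np.float64(0.1)],-1],[[-0.83,0.02,0.2],[0,0,np.float64(0.1)],-1],[[-0.83,0.03,0.2],[0,0,np.float64(0.11)],-1],[[-0.83,0.05,0.2],[0,0,np.float64(0.1)],-1],[[-0.83,0.06,0.2],[0,0,np.float64(0.11)],-1],[[-0.82,0.07,0.2],[0,0,np.float64(0.1)],-1],[[-0.82,0.09,0.2],[0,0,np.float64(0.11)],-1],[[-0.82,0.1,0.2],[0,0,np.float64(0.1)],-1],[[-0.82,0.11,0.2],[0,0,np.float64(0.11)],-1],[[-0.82,0.12,0.2],[0,0,np.float64(0.1)],-1],[[-0.82,0.14,0.2],[0,0,np.float64(0.11)],-1]]
# [ 0.5591 -0.3486  0.24  ] 79.28
```

Emit:
{"op": "play_rows", "data": {
  "plan": [
    [[-0.8, -0.5, -0.1], [0, 0, 0.24], -1],
    [[-0.8, -0.45, -0.1], [0, 0, 0.24], -1],
    [[-0.85, -0.4, -0.1], [0, 0, 0.24], -1],
    [[-0.85, -0.4, -0.1], [0, 0, 0.24], -1],
    [[-0.85, -0.35, -0.1], [0, 0, 0.24], -1],
    [[-0.85, -0.35, -0.1], [0, 0, 0.24], -1],
    [[-0.9, -0.3, -0.1], [0, 0, 0.24], -1],
    [[-0.9, -0.3, -0.1], [0, 0, 0.24], -1],
    [[-0.9, -0.25, -0.1], [0, 0, 0.24], -1],
    [[-0.9, -0.2, -0.1], [0, 0, 0.24], -1],
    [[-0.9, -0.2, -0.1], [0, 0, 0.24], -1],
    [[-0.9, -0.15, -0.1], [0, 0, 0.24], -1],
    [[-0.95, -0.1, -0.1], [0, 0, 0.24], -1],
    [[-0.95, -0.1, -0.1], [0, 0, 0.24], -1],
    [[-0.95, -0.05, -0.1], [0, 0, 0.24], -1],
    [[-0.95, 0, -0.1], [0, 0, 0.24], -1],
    [[-0.95, 0, -0.1], [0, 0, 0.24], -1],
    [[-0.95, 0.05, -0.1], [0, 0, 0.24], -1],
    [[-0.95, 0.1, -0.1], [0, 0, 0.24], -1],
    [[-0.95, 0.1, -0.1], [0, 0, 0.24], -1]
  ],
  "newtons": 60
}}

```text
clock: 4.2
position: [0.5018, 0.2253, 0.2955]
tool_rot: [3.142, 0.0, 2.086]
force: [-0.5, 0.5, 0.2]
grip_width: 0.0853
finger_force: 0.0
```

Emit:
{"op": "play_rows", "data": {
  "plan": [
    [[-0.8, -0.3, 0], [0, 0, 0.22], -1],
    [[-0.8, -0.25, 0], [0, 0, 0.22], -1],
    [[-0.8, -0.25, 0], [0, 0, 0.22], -1],
    [[-0.8, -0.2, 0], [0, 0, 0.22], -1],
    [[-0.8, -0.2, 0], [0, 0, 0.22], -1],
    [[-0.85, -0.15, 0], [0, 0, 0.22], -1],
    [[-0.85, -0.1, 0], [0, 0, 0.22], -1],
    [[-0.85, -0.1, 0], [0, 0, 0.22], -1],
    [[-0.85, -0.05, 0], [0, 0, 0.22], -1],
    [[-0.85, -0.05, 0], [0, 0, 0.22], -1],
    [[-0.85, 0, 0], [0, 0, 0.22], -1],
    [[-0.85, 0, 0], [0, 0, 0.22], -1],
    [[-0.85, 0.05, 0], [0, 0, 0.22], -1],
    [[-0.85, 0.05, 0], [0, 0, 0.22], -1],
    [[-0.85, 0.1, 0], [0, 0, 0.22], -1],
    [[-0.85, 0.1, 0], [0, 0, 0.22], -1]
  ]
}}

```text
clock: 6.2
position: [0.558, -0.1093, 0.2953]
tool_rot: [-3.142, 0.0, 1.559]
force: [0.1, -0.1, 0.6]
grip_width: 0.0854
finger_force: 0.0
```

```bash
sed -i 's/r=round(/r=float(np.round(/; s/\/.15,2)$/\/.15,2))/' plan.py; python3 - <<'E'
from plan import *
from workcell import bot
s=bot.observe(); print(s["clock"],s["qpos"].round(2),s["force"])
a=plan(s["position"],np.degrees(s["tool_rot"][2]),[.559,-.3485,.25],79.3,12,-1)
E
```

```text
6.2 [-0.25  0.41  0.47  1.71 -0.21  1.07  0.28] [ 0.08451279 -0.1384214   0.57787715]
[[[-0.8,0.01,0.15],[0,0,0.1],-1],[[-0.8,0.03,0.15],[0,0,0.1],-1],[[-0.8,0.04,0.15],[0,0,0.1],-1],[[-0.79,0.05,0.15],[0,0,0.1],-1],[[-0.79,0.06,0.15],[0,0,0.1],-1],[[-0.79,0.07,0.15],[0,0,0.09],-1],[[-0.79,0.08,0.15],[0,0,0.1],-1],[[-0.79,0.1,0.15],[0,0,0.09],-1],[[-0.79,0.11,0.15],[0,0,0.1],-1],[[-0.79,0.12,0.15],[0,0,0.09],-1],[[-0.79,0.12,0.16],[0,0,0.1],-1],[[-0.79,0.14,0.15],[0,0,0.09],-1]]
# [ 0.559  -0.3485  0.25  ] 79.33
```

Emit:
{"op": "play_rows", "data": {
  "plan": [
    [[-0.8, 0, 0.15], [0, 0, 0.1], -1],
    [[-0.8, 0, 0.15], [0, 0, 0.1], -1],
    [[-0.8, 0.05, 0.15], [0, 0, 0.1], -1],
    [[-0.8, 0.05, 0.15], [0, 0, 0.1], -1],
    [[-0.8, 0.05, 0.15], [0, 0, 0.1], -1],
    [[-0.8, 0.05, 0.15], [0, 0, 0.1], -1],
    [[-0.8, 0.1, 0.15], [0, 0, 0.1], -1],
    [[-0.8, 0.1, 0.15], [0, 0, 0.1], -1],
    [[-0.8, 0.1, 0.15], [0, 0, 0.1], -1],
    [[-0.8, 0.1, 0.15], [0, 0, 0.1], -1],
    [[-0.75, 0.1, 0.15], [0, 0, 0.1], -1],
    [[-0.7, 0.15, 0.15], [0, 0, 0.1], -1],
    [[0, 0, 0], [0, 0, 0], -1],
    [[0, 0, 0], [0, 0, 0], -1]
  ]
}}

```text
clock: 7.95
position: [0.5575, -0.3451, 0.2502]
tool_rot: [-3.142, -0.0, 1.381]
force: [0.3, 0.9, -0.8]
grip_width: 0.0854
finger_force: 0.0
```

```bash
python3 - <<'E'
from plan import *
from workcell import bot
s=bot.observe(); print(s["clock"],s["position"],s["tool_rot"],s["force"])
a=plan(s["position"],np.degrees(s["tool_rot"][2]),[.559,-.3485,.133],79.3,8,-1)
E
```

```text
7.95 [ 0.5575107  -0.34507297  0.25023876] [-3.14152111e+00 -3.73864994e-04  1.38117645e+00] [ 0.26936475  0.85046012 -0.80826409]
[[[-0.02,0.01,0.59],[0,0,-0.0],-1],[[-0.01,0.01,0.59],[0,0,-0.0],-1],[[-0.02,0.01,0.58],[0,0,-0.0],-1],[[-0.01,0.01,0.59],[0,0,-0.0],-1],[[-0.02,0.01,0.58],[0,0,-0.0],-1],[[-0.01,0.01,0.59],[0,0,-0.01],-1],[[-0.02,0.01,0.58],[0,0,-0.0],-1],[[-0.01,0.01,0.59],[0,0,-0.01],-1]]
# [ 0.5589 -0.3484  0.133 ] 79.31
```

Emit:
{"op": "play_rows", "data": {
  "plan": [
    [[-0.12, 0.08, 0.3], [0, 0, 0], -1],
    [[0, 0, 0.5], [0, 0, 0], -1],
    [[0, 0, 0.7], [0, 0, 0], -1],
    [[0, 0, 0.7], [0, 0, 0], -1],
    [[0, 0, 0.7], [0, 0, 0], -1],
    [[0, 0, 0.7], [0, 0, 0], -1],
    [[0, 0, 0.6], [0, 0, 0], -1],
    [[0, 0, 0.5], [0, 0, 0], -1],
    [[0, 0, 0], [0, 0, 0], -1],
    [[0, 0, 0], [0, 0, 0], -1]
  ]
}}

```text
clock: 9.2
position: [0.5589, -0.349, 0.1333]
tool_rot: [3.141, 0.0, 1.381]
force: [-0.3, -0.4, 0.3]
grip_width: 0.0853
finger_force: 0.0
```

```bash
python3 - <<'E'
from h import *
s=bot.observe(); print(s["clock"],s["position"],s["force"])
f=grab_frame("scene"); b=grab_frame("top")
r=lambda i:cv2.resize(i[:,:,::-1],(400,400),interpolation=cv2.INTER_CUBIC)
cv2.imwrite("pics/g.png",np.hstack([r(f["pixels"][70:230,180:340]),r(b["pixels"][130:270,350:490])]))
E
```

```text
9.2 [ 0.55893158 -0.34900173  0.13329805] [-0.27882952 -0.43483474  0.29280815]
```

View pics/g.png

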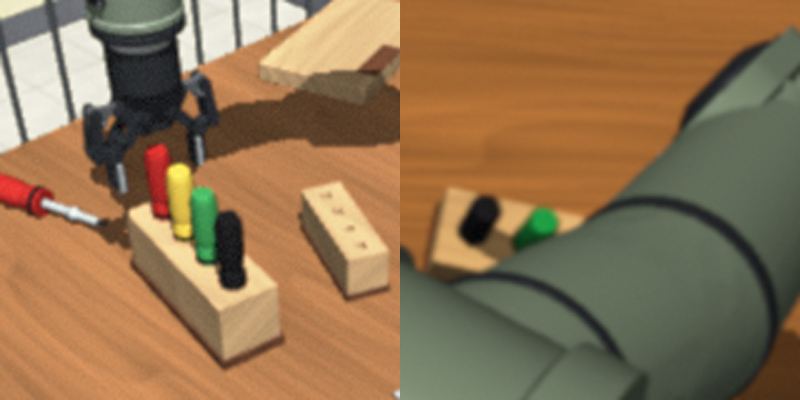

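```bash
python3 - <<'E'
from h import *
f=grab_frame("scene"); save(f,"s1.png")
for r in regions_of("red","scene")[:3]:
    P=pts(f,r["mask"]); print(r["p"],r["box"],np.percentile(P,[2,25,50,75,98],axis=0).round(3).tolist())
a=cv2.imread("pics/s1.png")[60:240,150:330]; c=cv2.imread("pics/scene0.png")[60:240,150:330]
cv2.imwrite("pics/cmp.png",cv2.resize(np.hstack([c,a]),(800,400),interpolation=cv2.INTER_CUBIC))
E
```

```text
0.91 [170.1, 138.3, 221.4, 159.6] [[0.57, -0.646, -0.001], [0.595, -0.606, 0.018], [0.614, -0.569, 0.024], [0.626, -0.548, 0.032], [0.641, -0.467, 0.037]]
0.69 [238.2, 129.9, 245.8, 157.6] [[0.547, -0.358, 0.083], [0.563, -0.345, 0.109], [0.567, -0.34, 0.14], [0.571, -0.336, 0.158], [0.576, -0.309, 0.167]]
0.46 [341.6, 213.9, 382.6, 245.2] [[0.439, -0.015, -0.001], [0.465, 0.004, 0.003], [0.491, 0.024, 0.004], [0.515, 0.042, 0.006], [0.536, 0.058, 0.01]]
```

View pics/cmp.png

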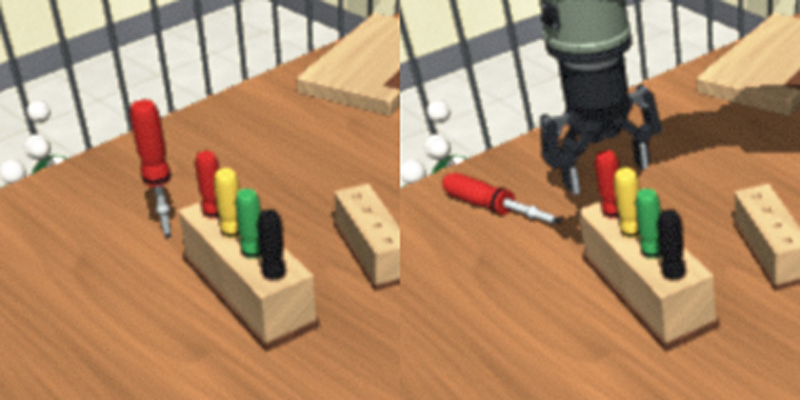

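The left half, from before the moves, shows the large look-alike balanced on its tip. The right half shows it now lying on the table at scene (195,149). I'll check that it stays put. The target red stands between the fingers at scene (243,142), undisturbed. Closing on it now.

Emit:
{"op": "play_rows", "data": {
  "plan": [
    [[0, 0, 0], [0, 0, 0], 1],
    [[0, 0, 0], [0, 0, 0], 1],
    [[0, 0, 0], [0, 0, 0], 1],
    [[0, 0, 0], [0, 0, 0], 1],
    [[0, 0, 0], [0, 0, 0], 1],
    [[0, 0, 0], [0, 0, 0], 1]
  ],
  "newtons": 60
}}

```text
clock: 10.15
position: [0.5588, -0.3488, 0.133]
tool_rot: [3.141, 0.0, 1.381]
force: [-2.2, 1.0, 5.3]
grip_width: 0.0278
finger_force: 59.2
```

```bash
python3 - <<'E'
from h import *
s=bot.observe(); print(s["clock"],s["position"],s["force"],s["moment"],s["grip_width"],s["finger_force"])
f=grab_frame("scene")
for r in regions_of("red","scene")[:2]:
    P=pts(f,r["mask"]); print(r["p"],r["box"],np.percentile(P,[2,25,50,75,98],axis=0).round(3).tolist())
E
```

```text
10.15 [ 0.55879766 -0.34883309  0.1330398 ] [-2.18003573  1.02691342  5.29878538] [0.21743444 0.25830231 0.0350342 ] 0.02784129856772066 59.20492172241211
0.76 [237.6, 128.2, 249.5, 156.1] [[0.549, -0.357, 0.081], [0.562, -0.344, 0.103], [0.567, -0.339, 0.135], [0.57, -0.336, 0.157], [0.575, -0.331, 0.167]]
0.75 [170.7, 136.4, 219.4, 159.3] [[0.579, -0.647, 0.002], [0.6, -0.608, 0.019], [0.616, -0.572, 0.025], [0.627, -0.548, 0.033], [0.642, -0.467, 0.037]]
```

Emit:
{"op": "play_rows", "data": {
  "plan": [
    [[0, 0, -0.1], [0, 0, 0], 1],
    [[0, 0, -0.15], [0, 0, 0], 1],
    [[0, 0, -0.2], [0, 0, 0], 1],
    [[0, 0, -0.2], [0, 0, 0], 1],
    [[0, 0, -0.3], [0, 0, 0], 1],
    [[0, 0, -0.4], [0, 0, 0], 1],
    [[0, 0, -0.6], [0, 0, 0], 1],
    [[0, 0, -0.7], [0, 0, 0], 1],
    [[0, 0, -0.7], [0, 0, 0], 1],
    [[0, 0, -0.6], [0, 0, 0], 1],
    [[0, 0, -0.5], [0, 0, 0], 1],
    [[0, 0, -0.3], [0, 0, 0], 1],
    [[0, 0, 0], [0, 0, 0], 1],
    [[0, 0, 0], [0, 0, 0], 1]
  ]
}}

```text
clock: 12.0
position: [0.5586, -0.3486, 0.251]
tool_rot: [-3.141, -0.0, 1.381]
force: [-0.3, 0.5, -1.3]
grip_width: 0.0277
finger_force: 63.4
```

```bash
python3 - <<'E'
from fit import *
from plan import *
s=bot.observe(); print(s["clock"],s["position"],s["force"],s["moment"],s["grip_width"],s["finger_force"])
f=grab_frame("scene")
for n in("red","yellow","green","black"):
  for r in regions_of(n,"scene")[:2]:
    P=pts(f,r["mask"]); print(n,r["p"],r["box"],np.percentile(P,[2,25,50,75,98],axis=0).round(3).tolist())
a=cv2.resize(f["pixels"][60:240,150:330,::-1],(540,540),interpolation=cv2.INTER_CUBIC); cv2.imwrite("pics/l.png",a)
a=plan(s["position"],np.degrees(s["tool_rot"][2]),[.53,-.1,.251],95,12,1)
plan(*a,[.521,.185,.251],110.7,14,1)
E
```

```text
12.0 [ 0.55855096 -0.34860953  0.25099812] [-0.28270044  0.45095583 -1.32863289] [ 0.0156766  -0.01689093  0.00611839] 0.027660744019482666 63.40998709201813
red 0.75 [169.1, 134.4, 220.1, 158.3] [[0.563, -0.667, -0.003], [0.593, -0.612, 0.015], [0.613, -0.575, 0.023], [0.625, -0.548, 0.032], [0.641, -0.471, 0.037]]
red 0.72 [231.6, 89.7, 247.9, 132.2] [[0.552, -0.351, 0.168], [0.559, -0.342, 0.217], [0.564, -0.338, 0.243], [0.569, -0.335, 0.27], [0.573, -0.332, 0.284]]
yellow 0.76 [247.9, 136.1, 259.4, 167.9] [[0.564, -0.303, 0.086], [0.572, -0.295, 0.107], [0.577, -0.29, 0.134], [0.58, -0.287, 0.155], [0.583, -0.283, 0.167]]
green 0.5 [255.0, 143.8, 268.5, 176.2] [[0.569, -0.258, 0.084], [0.58, -0.247, 0.107], [0.586, -0.241, 0.135], [0.589, -0.238, 0.156], [0.593, -0.234, 0.167]]
black 0.65 [260.9, 152.5, 279.7, 186.5] [[0.576, -0.225, 0.081], [0.586, -0.198, 0.103], [0.593, -0.192, 0.131], [0.598, -0.188, 0.155], [0.601, -0.186, 0.167]]
[[[0.8,-0.25,0.0],[0,0,-0.15],1],[[0.8,-0.23,0.0],[0,0,-0.15],1],[[0.81,-0.21,0.0],[0,0,-0.15],1],[[0.81,-0.2,0.0],[0,0,-0.16],1],[[0.81,-0.18,0.0],[0,0,-0.15],1],[[0.82,-0.16,0.0],[0,0,-0.16],1],[[0.82,-0.14,0.0],[0,0,-0.15],1],[[0.83,-0.12,0.0],[0,0,-0.16],1],[[0.83,-0.1,0.0],[0,0,-0.15],1],[[0.83,-0.08,0.0],[0,0,-0.16],1],[[0.83,-0.06,0.0],[0,0,-0.15],1],[[0.83,-0.04,0.0],[0,0,-0.16],1]]
# [ 0.53  -0.1    0.251] 95.01
[[[0.81,0.05,0.0],[0,0,-0.13],1],[[0.81,0.06,0.0],[0,0,-0.13],1],[[0.81,0.08,0.0],[0,0,-0.13],1],[[0.81,0.09,0.0],[0,0,-0.13],1],[[0.81,0.11,0.0],[0,0,-0.13],1],[[0.81,0.12,0.0],[0,0,-0.13],1],[[0.8,0.14,0.0],[0,0,-0.13],1],[[0.8,0.16,0.0],[0,0,-0.13],1],[[0.8,0.17,0.0],[0,0,-0.13],1],[[0.79,0.19,0.0],[0,0,-0.13],1],[[0.79,0.2,0.0],[0,0,-0.13],1],[[0.78,0.22,0.0],[0,0,-0.13],1],[[0.78,0.23,0.0],[0,0,-0.13],1],[[0.78,0.25,0.0],[0,0,-0.14],1]]
# [0.5211 0.185  0.251 ] 110.74
```

View pics/l.png

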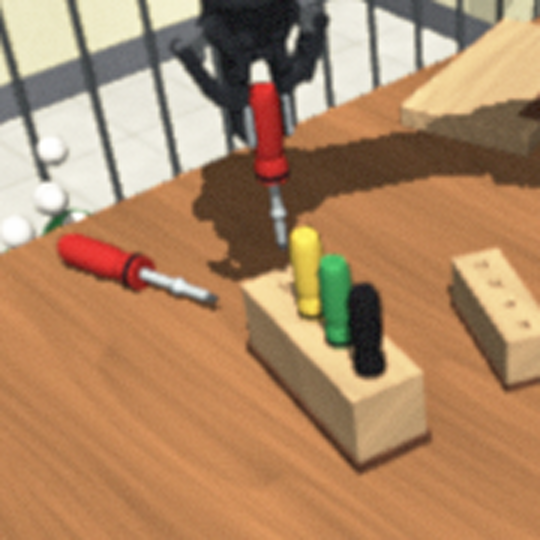

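The red is fully drawn, with its shaft tip at crop (282,243) and the other three unmoved. The tip is still below the tops of the neighbours, so I'll lift further before crossing.

Emit:
{"op": "play_rows", "data": {
  "plan": [
    [[0, 0, -0.6], [0, 0, 0], 1],
    [[0, 0, -1], [0, 0, 0], 1],
    [[0, 0, -1], [0, 0, 0], 1],
    [[0, -0.3, -0.6], [0, 0, 0], 1],
    [[0.5, -0.3, 0], [0, 0, -0.15], 1],
    [[0.8, -0.3, 0], [0, 0, -0.15], 1],
    [[0.8, -0.3, 0], [0, 0, -0.15], 1],
    [[0.8, -0.2, 0], [0, 0, -0.15], 1],
    [[0.8, -0.2, 0], [0, 0, -0.15], 1],
    [[0.8, -0.2, 0], [0, 0, -0.15], 1],
    [[0.8, -0.2, 0], [0, 0, -0.15], 1],
    [[0.8, -0.1, 0], [0, 0, -0.15], 1],
    [[0.8, -0.1, 0], [0, 0, -0.15], 1],
    [[0.8, -0.1, 0], [0, 0, -0.15], 1],
    [[0.8, 0, 0], [0, 0, -0.15], 1],
    [[0.8, 0, 0], [0, 0, -0.15], 1],
    [[0.8, 0, 0], [0, 0, -0.15], 1],
    [[0.8, 0, 0], [0, 0, -0.15], 1]
  ]
}}

```text
clock: 14.5
position: [0.5124, -0.0692, 0.3315]
tool_rot: [-3.141, 0.0, 1.697]
force: [-0.1, -0.5, -0.9]
grip_width: 0.0277
finger_force: 63.4
```

```bash
python3 - <<'E'
from plan import *
from workcell import bot
s=bot.observe(); print(s["clock"],s["position"],s["force"],s["grip_width"])
plan(s["position"],np.degrees(s["tool_rot"][2]),[.519,.184,.251],110.7,14,1)
E
```

```text
14.5 [ 0.51241837 -0.06917201  0.33150208] [-0.14267139 -0.4639074  -0.92715479] 0.02767258256277218
[[[0.72,0.11,0.23],[0,0,-0.11],1],[[0.71,0.12,0.23],[0,0,-0.11],1],[[0.71,0.13,0.23],[0,0,-0.11],1],[[0.71,0.15,0.23],[0,0,-0.11],1],[[0.71,0.16,0.23],[0,0,-0.11],1],[[0.7,0.17,0.23],[0,0,-0.11],1],[[0.7,0.18,0.23],[0,0,-0.11],1],[[0.7,0.19,0.23],[0,0,-0.11],1],[[0.69,0.2,0.23],[0,0,-0.11],1],[[0.69,0.21,0.23],[0,0,-0.11],1],[[0.69,0.23,0.23],[0,0,-0.12],1],[[0.68,0.24,0.23],[0,0,-0.11],1],[[0.68,0.25,0.23],[0,0,-0.12],1],[[0.68,0.26,0.23],[0,0,-0.11],1]]
# [0.519  0.1841 0.251 ] 110.66
```

Emit:
{"op": "play_rows", "data": {
  "plan": [
    [[0.6, 0.1, 0.2], [0, 0, -0.1], 1],
    [[0.6, 0.1, 0.2], [0, 0, -0.1], 1],
    [[0.6, 0.1, 0.2], [0, 0, -0.1], 1],
    [[0.7, 0.15, 0.25], [0, 0, -0.1], 1],
    [[0.7, 0.15, 0.25], [0, 0, -0.1], 1],
    [[0.7, 0.15, 0.25], [0, 0, -0.1], 1],
    [[0.7, 0.2, 0.25], [0, 0, -0.1], 1],
    [[0.7, 0.2, 0.25], [0, 0, -0.1], 1],
    [[0.7, 0.2, 0.25], [0, 0, -0.1], 1],
    [[0.7, 0.2, 0.25], [0, 0, -0.1], 1],
    [[0.7, 0.2, 0.25], [0, 0, -0.1], 1],
    [[0.7, 0.2, 0.25], [0, 0, -0.1], 1],
    [[0.6, 0.2, 0.2], [0, 0, -0.1], 1],
    [[0.4, 0.2, 0.2], [0, 0, -0.1], 1],
    [[0, 0, 0], [0, 0, 0], 1],
    [[0, 0, 0], [0, 0, 0], 1],
    [[0, 0, 0], [0, 0, 0], 1]
  ]
}}

```text
clock: 16.62
position: [0.5199, 0.1641, 0.2505]
tool_rot: [3.141, 0.0, 1.905]
force: [0.1, -1.3, -1.8]
grip_width: 0.0273
finger_force: 63.4
```

```bash
python3 - <<'E'
from fit import *
from plan import *
s=bot.observe(); print(s["clock"],s["position"],s["tool_rot"],s["force"],s["grip_width"])
for c in("scene","top"):
  f=grab_frame(c)
  for r in regions_of("red",c)[:2]:
    P=pts(f,r["mask"]); print(c,r["p"],r["box"],np.percentile(P,[2,50,98],axis=0).round(3).tolist())
    for zs in(.2,): print(handle(P,zs))
    q=P[(P[:,2]>.12)&(P[:,2]<.165)]; print("shaft",len(q),q.mean(0) if len(q) else 0)
  p=f["pixels"].astype(int)
  a=f["pixels"][170:350,300:520] if c=="scene" else f["pixels"][130:310,100:320]
  cv2.imwrite(f"pics/t_{c}.png",cv2.resize(a[:,:,::-1],(660,540),interpolation=cv2.INTER_CUBIC))
plan(s["position"],np.degrees(s["tool_rot"][2]),[.519,.184,.169],110.7,5,1)
E
```

```text
16.625 [0.51993628 0.16411559 0.25053739] [3.14129797e+00 1.31077866e-04 1.90473396e+00] [ 0.14883438 -1.27709104 -1.7885849 ] 0.027347372626008212
scene 0.73 [407.6, 194.0, 420.2, 224.7] [[0.519, 0.157, 0.14], [0.528, 0.168, 0.211], [0.535, 0.179, 0.228]]fit.py:8: RuntimeWarning: Mean of empty slice.
  s=least_squares(lambda c:np.hypot(*(Q[:,:2]-c).T)-r,Q[:,:2].mean(0),loss="soft_l1",f_scale=.001)
  ret = um.true_divide(
Traceback (most recent call last):
  File "fit.py", line 8, in handle
    s=least_squares(lambda c:np.hypot(*(Q[:,:2]-c).T)-r,Q[:,:2].mean(0),loss="soft_l1",f_scale=.001)
ValueError: Initial guess is outside of provided bounds
```

```bash
python3 - <<'E'
from fit import *
from plan import *
s=bot.observe()
for c in("scene",):
  f=grab_frame(c)
  for r in regions_of("red",c)[:1]:
    P=pts(f,r["mask"])
    for lo in np.arange(.12,.25,.01):
        q=P[(P[:,2]>=lo)&(P[:,2]<lo+.01)]
        if len(q): print(lo.round(2),len(q),q.mean(0).round(4),np.ptp(q[:,:2]@[.62,-.78]).round(4))
  a=f["pixels"][170:350,300:520]
  cv2.imwrite(f"pics/t_{c}.png",cv2.resize(a[:,:,::-1],(660,540),interpolation=cv2.INTER_CUBIC))
E
```

```text
(no output)
```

View pics/t_scene.png

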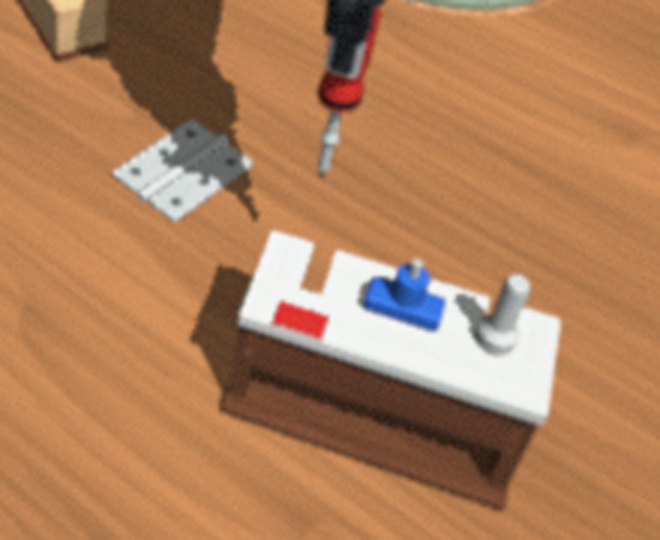

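Scene crop: the red hangs in the gripper with its tip at scene px (407,228) and its shoulder at about (414,204). The notch mouth is at (405,253). I'll check that the shaft is vertical.

```bash
python3 - <<'E'
from fit import *
from plan import *
s=bot.observe(); f=grab_frame("scene"); print(s["position"],s["force"],s["moment"])
pr=lambda X:cv2.projectPoints(np.array([X],float),cv2.Rodrigues(f["R"])[0],f["t"],f["camera_matrix"],f["distortion"])[0].ravel().round(1)
x,y,_=s["position"]
print("expected tip",pr([x,y,.1255]),"shoulder",pr([x,y,.2005]))
print("notch end/hang",pr([.596,.213,.11]),"mouth",pr([.596-.035*.935,.213-.035*.353,.11]))
print("dx=+5mm",pr([x+.005,y,.1255]),"dy",pr([x,y+.005,.1255]))
# fit shaft pixels below handle: nearest depth pixels in window
u,v=np.meshgrid(np.arange(640),np.arange(400)); P=pts(f,(u>395)&(u<425)&(v>195)&(v<235))
P=P[(P[:,2]>.10)&(P[:,2]<.24)&(abs(P[:,1]-y)<.03)&(abs(P[:,0]-x)<.04)]
for lo in np.arange(.1,.24,.01):
    q=P[(P[:,2]>=lo)&(P[:,2]<lo+.01)]
    if len(q): print(lo.round(2),len(q),q.mean(0).round(4))
plan(s["position"],np.degrees(s["tool_rot"][2]),[.519,.184,.169],110.7,6,1)
E
```

```text
[0.51984369 0.16447735 0.25041793] [-0.63398693  0.14411435 -0.82090802] [-0.00062275 -0.06854994  0.02885185]
expected tip [406.7 227.4] shoulder [412.5 201.8]
notch end/hang [404.1 264.1] mouth [408.2 252. ]
dx=+5mm [405.4 228.6] dy [408.6 228.6]
0.12 4 [0.5211 0.1662 0.1251]
0.13 13 [0.5221 0.1662 0.1356]
0.14 14 [0.5218 0.1657 0.1455]
0.15 10 [0.5233 0.1677 0.1558]
0.16 21 [0.523  0.1666 0.165 ]
0.17 14 [0.5221 0.1661 0.1744]
0.18 13 [0.5227 0.1664 0.1846]
0.19 6 [0.529  0.1725 0.1992]
0.2 57 [0.5306 0.1693 0.2054]
0.21 65 [0.5285 0.1701 0.2147]
0.22 30 [0.5284 0.1716 0.2235]
[[[0.12,0.04,0.54],[0,0,-0.03],1],[[0.13,0.04,0.54],[0,0,-0.03],1],[[0.12,0.04,0.54],[0,0,-0.03],1],[[0.13,0.04,0.55],[0,0,-0.03],1],[[0.12,0.04,0.54],[0,0,-0.03],1],[[0.13,0.03,0.55],[0,0,-0.03],1]]
# [0.5189 0.1841 0.1689] 110.71
```

Emit:
{"op": "play_rows", "data": {
  "plan": [
    [[0.2, 0.1, 0.3], [0, 0, -0.05], 1],
    [[0.3, 0.1, 0.6], [0, 0, -0.05], 1],
    [[0.25, 0.1, 0.7], [0, 0, -0.05], 1],
    [[0, 0, 0.7], [0, 0, -0.05], 1],
    [[0, 0, 0.6], [0, 0, 0], 1],
    [[0, 0, 0.35], [0, 0, 0], 1],
    [[0, 0, 0], [0, 0, 0], 1],
    [[0, 0, 0], [0, 0, 0], 1]
  ]
}}

```text
clock: 17.88
position: [0.5208, 0.185, 0.1695]
tool_rot: [3.141, -0.0, 1.936]
force: [0.4, 0.3, -1.8]
grip_width: 0.0276
finger_force: 63.4
```

```bash
cat > rl.py <<'E'
from fit import *
from plan import *
s=bot.observe(); f=grab_frame("scene"); print(s["clock"],s["position"],np.degrees(s["tool_rot"][2]),s["force"],s["moment"],s["grip_width"])
a=np.radians(20.7); ex=np.array([np.cos(a),np.sin(a)]); ey=np.array([-ex[1],ex[0]])
d=s["position"][:2]-[.5962,.2127]; print("rail-frame offset from hang (mm)",(1000*d@ex).round(1),(1000*d@ey).round(1))
E
python3 - <<'E'
from rl import *
# measure notch edges from rail mask at bar height, in rail frame about hang point
P=np.vstack([np.load("rail_scene.npy")]); 
q=(P[:,:2]-[.5962,.2127]); X=q@ex*1000; Y=q@ey*1000
for x0 in(-30,-25,-20,-15,-10,-5,0,5,8,12):
    m=abs(X-x0)<2.5; l=Y[m&(Y<0)&(Y>-25)]; r=Y[m&(Y>0)&(Y<25)]
    print(x0,l.max().round(1) if len(l) else None,r.min().round(1) if len(r) else None)
print("Yends",Y.min(),Y.max(),"X",X.min(),X.max())
E
```

```text
17.875 [0.52083413 0.18495291 0.16947199] 110.90131841828202 [ 0.37561866  0.25037565 -1.75206196] [-0.06514661  0.00462524  0.00983221] 0.02759722662714719
rail-frame offset from hang (mm) -80.3 0.7
-30 -7.6 8.3
-25 -7.8 8.9
-20 -7.8 9.5
-15 -10.1 8.9
-10 -8.3 8.8
-5 -9.5 9.4
0 -8.2 8.7
5 -1.9 4.3
8 -1.9 0.7
12 -0.6 0.7
Yends -37.786331903009426 158.85972113832727 X -36.74629569554727 47.01573058946078
```

Emit:
{"op": "play_rows", "data": {
  "plan": [
    [[0, 0.3, 0], [0, 0, 0], 1],
    [[0, 0.4, 0], [0, 0, 0], 1],
    [[0, 0.4, 0], [0, 0, 0], 1],
    [[0, 0.4, 0], [0, 0, 0], 1],
    [[0, 0.4, 0], [0, 0, 0], 1],
    [[0, 0.4, 0], [0, 0, 0], 1],
    [[0, 0.4, 0], [0, 0, 0], 1],
    [[0, 0.3, 0], [0, 0, 0], 1],
    [[0, 0.2, 0], [0, 0, 0], 1],
    [[0, 0.05, 0], [0, 0, 0], 1],
    [[0, 0, 0], [0, 0, 0], 1],
    [[0, 0, 0], [0, 0, 0], 1]
  ]
}}

```text
clock: 19.42
position: [0.5963, 0.2138, 0.1691]
tool_rot: [-3.142, -0.0, 1.936]
force: [0.6, -0.2, -1.9]
grip_width: 0.0277
finger_force: 63.4
```

```bash
python3 - <<'E'
from rl import *
cv2.imwrite("pics/n.png",cv2.resize(f["pixels"][200:340,360:500,::-1],(560,560),interpolation=cv2.INTER_CUBIC))
E
```

```text
19.425 [0.59628499 0.21382908 0.16911521] 110.90968029117383 [ 0.55186841 -0.21576228 -1.88128386] [0.02049199 0.01332034 0.00184479] 0.027686990033609908
rail-frame offset from hang (mm) 0.5 1.0
```

View pics/n.png

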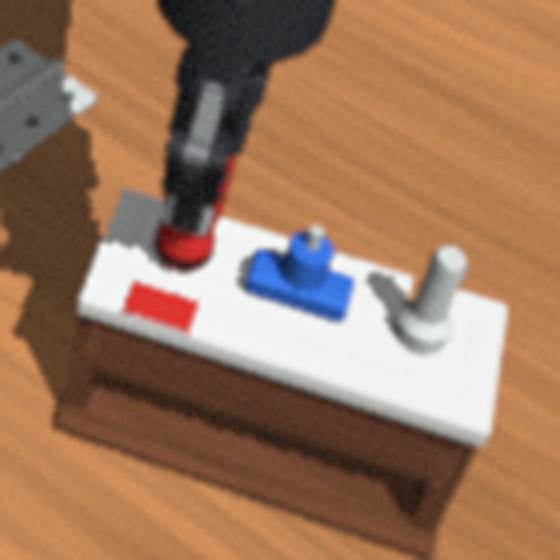

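The red's shoulder is over the notch at crop (187,250), in front of the mark, and there is no contact force. Lowering it gently.

Emit:
{"op": "play_rows", "data": {
  "plan": [
    [[-0.02, 0, 0.1], [0, 0, 0], 1],
    [[0, 0, 0.08], [0, 0, 0], 1],
    [[0, 0, 0.06], [0, 0, 0], 1],
    [[0, 0, 0.04], [0, 0, 0], 1],
    [[0, 0, 0], [0, 0, 0], 1],
    [[0, 0, 0], [0, 0, 0], 1]
  ]
}}

```text
clock: 20.23
position: [0.5967, 0.2134, 0.1621]
tool_rot: [3.141, 0.0, 1.936]
force: [-0.5, 0.4, -1.4]
grip_width: 0.0273
finger_force: 63.4
```

Emit:
{"op": "play_rows", "data": {
  "plan": [
    [[0, 0, 0.04], [0, 0, 0], 1],
    [[0, 0, 0.04], [0, 0, 0], 1],
    [[0, 0, 0], [0, 0, 0], 1]
  ]
}}

```text
clock: 20.6
position: [0.5968, 0.2135, 0.161]
tool_rot: [3.141, -0.0, 1.936]
force: [-5.2, -2.2, 13.7]
grip_width: 0.028
finger_force: 64.8
```

Emit:
{"op": "play_rows", "data": {
  "plan": [
    [[0, 0, -0.03], [0, 0, 0], 1],
    [[0, 0, 0], [0, 0, 0], 0.3],
    [[0, 0, 0], [0, 0, 0], 0],
    [[0, 0, 0], [0, 0, 0], -0.3],
    [[0, 0, 0], [0, 0, 0], -0.6],
    [[0, 0, 0], [0, 0, 0], -1],
    [[0, 0, 0], [0, 0, 0], -1],
    [[0, 0, 0], [0, 0, 0], -1],
    [[0, 0, 0], [0, 0, 0], -1]
  ],
  "newtons": 20
}}

```text
clock: 21.72
position: [0.5966, 0.2134, 0.1608]
tool_rot: [-3.142, 0.0, 1.936]
force: [-0.7, 0.8, 0.4]
grip_width: 0.0853
finger_force: 0.0
```

Emit:
{"op": "play_rows", "data": {
  "plan": [
    [[0, 0, -0.3], [0, 0, 0], -1],
    [[0, 0, -0.5], [0, 0, 0], -1],
    [[0, 0, -0.8], [0, 0, 0], -1],
    [[0, 0, -0.8], [0, 0, 0], -1],
    [[0, 0, -0.8], [0, 0, 0], -1],
    [[0, 0, -0.8], [0, 0, 0], -1],
    [[0, -0.8, -0.8], [0, 0, 0], -1],
    [[0, -0.8, -0.8], [0, 0, 0], -1],
    [[0, -0.8, 0], [0, 0, 0], -1],
    [[0, -0.8, 0], [0, 0, 0], -1],
    [[0, -0.5, 0], [0, 0, 0], -1],
    [[0, 0, 0], [0, 0, 0], -1],
    [[0, 0, 0], [0, 0, 0], -1],
    [[0, 0, 0], [0, 0, 0], -1]
  ]
}}

```text
clock: 23.48
position: [0.5106, 0.1806, 0.3007]
tool_rot: [-3.141, 0.0, 1.936]
force: [-0.1, -0.6, 0.2]
grip_width: 0.0852
finger_force: 0.0
```

```bash
python3 - <<'E'
from rl import *
for c in("scene","top"):
  f=grab_frame(c)
  for n in("red","punch","gauge","hinge","jar","yellow","green","black"):
    for r in regions_of(n,c)[:2]:
      if r["p"]<.3: continue
      P=pts(f,r["mask"]); print(c,n,round(r["p"],2),np.percentile(P,[3,50,97],axis=0).round(3).tolist())
      if n=="red" and np.median(P[:,1])>0:
        h=handle(P,.11)[0]; d=h-[.5962,.2127]; print("  axis",h,"rail offset mm",(1000*d@ex).round(1),(1000*d@ey).round(1))
  if c=="scene": cv2.imwrite("pics/e.png",cv2.resize(f["pixels"][80:350,150:510,::-1],(800,600),interpolation=cv2.INTER_CUBIC))
E
```

```text
23.475 [0.51062656 0.18057486 0.30065081] 110.9090096352078 [-0.05550626 -0.58410348  0.15710096] [ 0.02298272 -0.02300966  0.03763879] 0.08524369571812668
rail-frame offset from hang (mm) -91.4 0.2
scene red 0.72 [[0.577, 0.196, 0.108], [0.606, 0.218, 0.16], [0.611, 0.228, 0.195]]
  axis [0.596  0.2138] rail offset mm 0.2 1.1
scene red 0.57 [[0.58, -0.648, 0.002], [0.615, -0.576, 0.025], [0.64, -0.473, 0.037]]
scene punch 0.68 [[0.554, 0.317, 0.112], [0.561, 0.327, 0.132], [0.566, 0.336, 0.169]]
scene gauge 0.8 [[0.563, 0.249, 0.11], [0.581, 0.272, 0.125], [0.591, 0.293, 0.153]]
scene hinge 0.96 [[0.441, -0.014, -0.0], [0.491, 0.024, 0.004], [0.536, 0.057, 0.009]]
scene jar 0.42 [[0.562, -0.305, 0.086], [0.577, -0.291, 0.137], [0.583, -0.284, 0.167]]
scene yellow 0.62 [[0.564, -0.302, 0.088], [0.577, -0.29, 0.136], [0.583, -0.284, 0.166]]
scene yellow 0.55 [[0.579, -0.202, 0.088], [0.593, -0.19, 0.132], [0.601, -0.185, 0.166]]
scene green 0.77 [[0.571, -0.255, 0.088], [0.586, -0.241, 0.142], [0.592, -0.235, 0.167]]
scene black 0.58 [[0.577, -0.233, 0.082], [0.594, -0.192, 0.129], [0.601, -0.185, 0.166]]
top red 0.6 [[0.578, -0.646, 0.014], [0.606, -0.584, 0.03], [0.634, -0.478, 0.038]]
top red 0.59 [[0.583, 0.2, 0.073], [0.591, 0.204, 0.149], [0.605, 0.216, 0.194]]
  axis [0.5969 0.2152] rail offset mm 1.5 2.1
top gauge 0.53 [[0.583, 0.2, 0.116], [0.591, 0.203, 0.149], [0.605, 0.213, 0.194]]
top hinge 0.87 [[0.437, -0.015, -0.001], [0.484, 0.02, 0.004], [0.532, 0.055, 0.01]]
top jar 0.68 [[0.724, -0.017, 0.009], [0.744, 0.014, 0.085], [0.784, 0.045, 0.093]]
top yellow 0.78 [[0.553, -0.308, 0.084], [0.562, -0.293, 0.154], [0.578, -0.284, 0.168]]
top green 0.68 [[0.724, -0.017, 0.014], [0.745, 0.013, 0.085], [0.786, 0.045, 0.093]]
top green 0.52 [[0.563, -0.258, 0.093], [0.571, -0.245, 0.157], [0.586, -0.237, 0.168]]
top black 0.59 [[0.572, -0.211, 0.092], [0.579, -0.198, 0.16], [0.595, -0.188, 0.169]]
```

View pics/e.png

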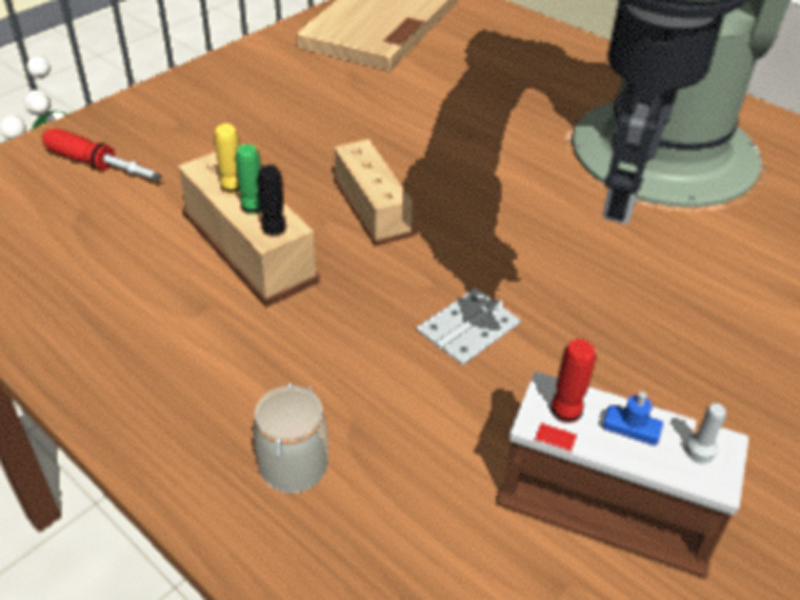

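The red hangs upright in the marked notch at crop (572,380), its top at 0.195 m = 110+85 mm. The gripper is clear and everything that was to be left alone stands where it was. Handing in.

```bash
python3 -c "
from workcell import bot
print(bot.job_done())"
```

```text
the job is handed in; nothing more can be done
None
```

The red-handled screwdriver hangs upright and released in the red-marked notch, with the named things where they were, and the job was handed in at about 24 s; however, the larger red look-alike, which was standing on its tip at the start, fell over during the approach (whether I touched it is unclear) and was left lying on the table.

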